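Set a shaft flat to the key and hold the collar on it

ROBOT

A 7-joint arm with a two-finger parallel gripper is mounted at the origin on a cart in front of the work surface, level with it; the furniture and walls round the work are solid. World frame = base frame: x ahead of the robot, y to its left, z up, the work surface at z = 0. Lengths are in m, angles in rad, forces in N, time in s.
With the tool pointing down it reaches from about 0.4 to 0.85 m from the base axis. Payload 4.4 kg.
Tool frame: the origin (TCP) lies at the very end of the fingers, on their centre line; the grasp point (between the pads) lies 19 mm behind it (arm.tcp_to_grasp is the distance from the TCP to the grasp point, in m); z points along the fingers, y is the line along which they close (so a half turn about z gives the same grasp; the last joint's range is limited). The gripper opens to 94 mm and grips with 3 to 60 N. Pads are 16 mm wide; open, the fingers measure 119 mm over their backs; the gripper's body (75 mm by 177 mm) begins 78 mm behind the grasp point.
Start: joints at [-1.3, 0.628, 0.038, 1.517, -0.027, 0.996, -0.02], TCP at [0.215, 0.614, 0.205] pointing down, gripper open.
Joint ranges: [-3.06, 3.06], [-0.37, 2.12], [-1.25, 1.32], [0.18, 2.47], [-1.1, 4.24], [0.23, 1.98], [-2.94, 2.94]. Speed limits (rad/s): [2.57, 2.57, 3.14, 3.14, 3.14, 3.14, 3.14].

INTERFACE

Orientations are given as a rotation vector (axis times angle).
In Python, from workcell import arm gives the robot as it stands. Calls block until the motion is done:
- arm.goto(position, orientation): joint-space move of the TCP to a pose.
- arm.movel(position, ori=None, vel=0.15, force_limit=None): straight line of the TCP; ori=None keeps the orientation; vel is the mean speed in m/s. With force_limit (N) it stops when the force on the tool has changed by that much, and returns True; else False.
- arm.move_joints(angles): joint-space move.
- arm.ungrasp() and arm.gripper_close(effort=None): open the fingers fully, or close them until they stop; effort is the grip in N (None keeps the last).
- arm.dwell(seconds).
- arm.ik(position, orientation): joint angles nearest the present ones, or None.
- arm.sense(): the state.
- arm.read_camera(name): name is "scene" or "top" or "wrist"; returns the picture (420x560x3 uint8, red, green, blue); there is no depth.
- arm.get_calibration(name): a dict with "fx", "fy", "cx", "cy" (pixels), "pose" (4x4, takes a point from camera to world coordinates). Camera axes: x right, y up, looking along -z (the intrinsics and any distortion apply to the point x, -y, -z); pixel columns grow to the right and rows downward; lengths in m; the calibration is good to about 2 mm. A picture is of the moment at which its call begins: read the wrist's pose just before it. get_calibration takes no time and is no camera call; for the wrist camera it gives the pose at the moment of the call.
A pose or a line that the arm cannot do raises arm.MotionError and nothing moves.
- arm.close_job(): hands the job in; it is judged then, once.
The state is a dict: "time_s": time; "joint_positions": joint angles; "dq": joint speeds; "joint_torque": joint torques, N m; "ee_pos": TCP position; "orientation": TCP orientation; "contact_force": force on the tool from outside, world axes, zero at the start; "torque": the same for the moment, N m; "finger_gap": opening from 0.0 (shut) to 1.0 (fully open); "grasp_force": force on a finger pad.
Only numpy, scipy, OpenCV 4.12 (cv2) and the standard library are available. Lean on these libraries where they do the work, as an engineer would, in place of code of your own. Each camera call takes 0.05 s, during which the arm holds its last target. There are 200 camera calls.

TASK

Get the shaft jig ready for its collar to be locked: push the open drawer fully home onto its detent, then turn the upright shaft with the fingers until the set-screw flat on it faces the hex key in the front post squarely. Then take the loose collar round the foot of the shaft, turn its set screw to face the key as well and lift it until the screw is level with the key, so that it stands over the flat; finish holding the collar there, not letting go, and leave the loose things beside the jig alone.

Things in the scene. Friction and masses are not known exactly. Their poses are not given: they have to be found in the camera images.
- collar_jig: bench jig, fixed: aluminium base plate 180 x 170 x 10 mm, two rails along y (39 mm high), a stop at +y, a post (22 x 34 mm, 97 mm high) 88 to 110 mm out on the -x side, toward the robot. Origin on the case top, under the shaft's axis when the drawer is home; x points away from the post, y is the way the drawer is pushed home, z up.
- jig_drawer (a joint): how far the drawer is open, m: 0 = home on its detent against the stop, grows as it comes out along the jig's -y (at most 0.050). It slides with about 3 N of drag; in the last 4 mm a spring ball drops into a notch and pulls it home; to come off the detent it takes about 13 N.
- drawer_lip (a point): middle of the outer edge of the drawer's pull lip, its furthest point on the -y side, 55.5 mm above the case top: lip 70 mm long along x, 5 mm thick, standing 12.5 mm out from the top of the aluminium front plate (100 mm wide, 58 mm high). Pushed along the jig's +y. It moves with the drawer, 90.5 mm from the shaft's axis.
- drive_shaft: upright steel shaft, 25 mm across, in the drawer's bearing; turns without limit, stays where left (0.06 N m of friction). Origin on its axis, 48 mm above the case top; its end is 125 mm above the case top. From 72 mm up to the end a flat 18 mm wide is milled 4 mm deep, so it is 21 mm across the flat instead of 25. A line scribed on its end points to the flat, as does its x axis; z up.
- set_collar: loose aluminium collar on the shaft, 45 mm across, 16 mm high, about 0.14 kg; a black set screw, 10 mm across, stands 5 mm out of its rim at half height. Origin on the axis at the underside's centre; x points out of the screw; z up. It turns and slides on the shaft and drops to the bearing (underside 50 mm above the case top) when let go.
- key_tip (a point): tip of the fixed hex key that points from the post's brass bush at the shaft: 86 mm above the case top, 68 mm in front of (-x of) the jig's origin. Axes as the jig's; the key points along +x. Obstacles for the arm round the jig: a shredder hopper before it (world x 0.27 to 0.41, y -0.07 to 0.07, up to z 0.44; feet to x 0.47) and a press behind it (from x 0.71; vice from x 0.74, 0.11 high).
- release_tin: round yellow-lidded tin, 66 mm across, 27 mm high, to be left alone; origin at the centre of its underside
- spanner_13: chrome spanner, 151 mm long, lying flat, to be left alone; origin under its middle
- stub_screwdriver: stubby screwdriver with yellow and black handle, 113 mm long, lying, to be left alone; origin under its middle

How it is judged:
On the way, in this order (a step that is already met when the one before it is completed fails the run):
1. the drawer is home on its detent (value of joint jig_drawer below 0.002 m), for 0.2 s.
2. with the fingers on the shaft and the drawer home, the flat faces the key (within about 10 degrees) (contact force between the fingers and drive_shaft above 1 N and value of joint jig_drawer below 0.004 m and y of key_tip in the frame of drive_shaft between -0.012 and 0.012 m and x of key_tip in the frame of drive_shaft above 0.04 m), for 0.3 s.
At the end, for the whole second after the job is handed in: drawer home (open less than 4 mm); the shaft's flat and the collar's set screw both face the key within 10 degrees (key tip less than 12 mm aside of their x axes); screw level with the key within 4 mm; fingers hold the collar there, at rest, with over 2 N (value of joint jig_drawer below 0.004 m and y of key_tip in the frame of drive_shaft between -0.012 and 0.012 m and x of key_tip in the frame of drive_shaft above 0.04 m and y of key_tip in the frame of set_collar between -0.012 and 0.012 m and x of key_tip in the frame of set_collar above 0.04 m and z of key_tip in the frame of set_collar between 0.004 and 0.012 m and contact force between the fingers and set_collar above 2 N and linear speed of set_collar below 0.02 m/s); the arm keeps its last pose, push and grip.
It fails at once if a loose thing beside the jig was moved by more than 25 mm (distance of any of release_tin, spanner_13, stub_screwdriver from where it was at the start of the episode above 0.025 m).
It also fails if it takes over 70 s, if anything falls off the work surface, if the arm or the gripper's body presses on something with over 40 N, if the wrist force passes 120 N, or if a joint passes its speed limit or range.

## Working session

There is one attempt and no reset: what is moved stays moved. The work goes in short steps, each a Python script; the robot and the scene stay as the last script left them, time stands still between calls to the robot, and variables do not carry over. Pictures are saved under pics/ and viewed, at most 10 in all, crops included, and the job is handed in when it is done.

```bash
mkdir -p pics; ls; python3 - <<'E'
from workcell import arm
import cv2,numpy as np
for n in("scene","top"):
    c=arm.get_calibration(n);print(n,{k:(np.round(v,4).tolist() if k=='pose' else v) for k,v in c.items()})
    cv2.imwrite(f"pics/{n}0.png",arm.read_camera(n)[:,:,::-1])
s=arm.sense();print(s)
E
```

```text
pics
scene {'fx': 436.8787861718635, 'fy': 436.8787861718635, 'cx': 282.78964984643073, 'cy': 207.90316379897132, 'pose': [[-0.7767, 0.2722, -0.568, 0.0961], [-0.6298, -0.3314, 0.7025, 0.5815], [0.003, 0.9034, 0.4288, 0.4462], [0.0, 0.0, 0.0, 1.0]]}
top {'fx': 434.00235954908055, 'fy': 434.00235954908055, 'cx': 281.8365490706322, 'cy': 213.42456121420088, 'pose': [[0.0147, 0.9961, -0.0875, 0.4833], [-0.9993, 0.0177, 0.0341, -0.0248], [0.0356, 0.0869, 0.9956, 0.9503], [0.0, 0.0, 0.0, 1.0]]}
{'time_s': 0.1, 'joint_positions': array([-1.29978785,  0.62925667,  0.03843035,  1.51825912, -0.02698244,
        0.99631863, -0.01997397]), 'dq': array([ 0.00085101,  0.00032334,  0.0002213 , -0.00107745, -0.0004811 ,
       -0.00236678,  0.00071254]), 'joint_torque': array([ 4.50413572e-03, -5.50794876e+01,  1.14718661e+00, -1.87115800e+01,
       -5.23248513e-02,  1.92585716e-02,  5.08882272e-05]), 'ee_pos': array([0.21457775, 0.61291741, 0.20464671]), 'orientation': array([-5.26442237e-01, -3.09689969e+00,  2.67583185e-03]), 'contact_force': array([ 0.44787596,  0.13508175, -0.04274405]), 'torque': array([ 0.00765257, -0.01933412,  0.00533722]), 'grasp_force': 0.0, 'finger_gap': 0.99843327946255}
```

View pics/scene0.png

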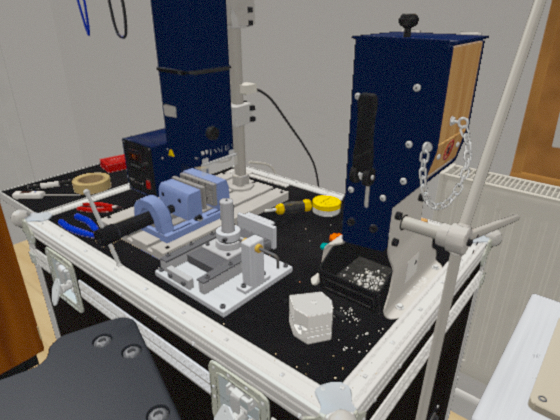

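View pics/top0.png

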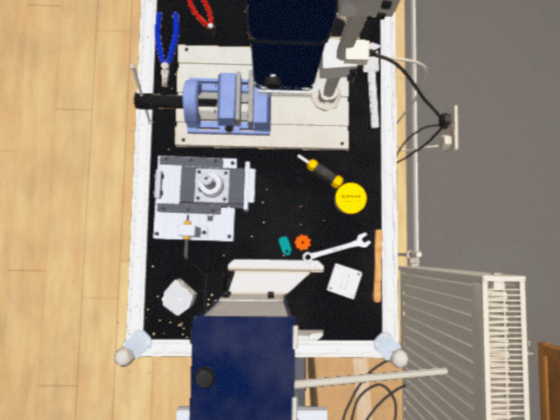

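The top view shows the jig at about (155-255, 155-240). The shaft end is near (212,183), the post is below it (toward the robot), and the pull lip is to the right at about (250,185), on the world -y side. The spanner, tin and screwdriver lie at column 300 and beyond, clear of the jig. I'll crop in next.

```bash
python3 - <<'E'
import cv2,numpy as np
a=cv2.imread("pics/top0.png")[145:250,145:265];b=cv2.imread("pics/scene0.png")[190:310,150:300]
a=cv2.resize(a,None,fx=5,fy=5,interpolation=cv2.INTER_CUBIC);b=cv2.resize(b,None,fx=5,fy=5,interpolation=cv2.INTER_CUBIC)
cv2.imwrite("pics/topc.png",a);cv2.imwrite("pics/scenec.png",b)
E
```

```text
(no output)
```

View pics/topc.png

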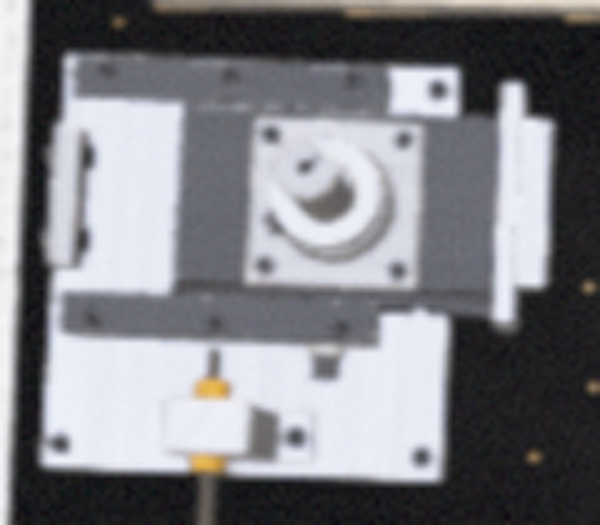

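View pics/scenec.png

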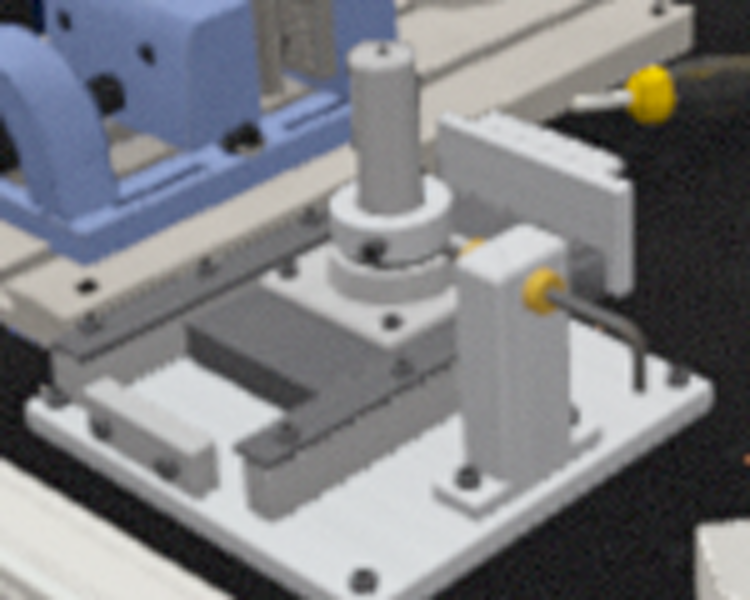

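```bash
cat > h.py <<'E'
from workcell import arm
import numpy as np, cv2
from scipy.spatial.transform import Rotation as R
def ray(c,u,v):
    P=np.array(c["pose"]);d=P[:3,:3]@[(u-c["cx"])/c["fx"],-(v-c["cy"])/c["fy"],-1]
    return P[:3,3],d/np.linalg.norm(d)
def tri(rs):
    A=sum(np.eye(3)-np.outer(d,d) for o,d in rs);b=sum((np.eye(3)-np.outer(d,d))@o for o,d in rs)
    p=np.linalg.solve(A,b);return p,max(np.linalg.norm(np.cross(p-o,d)) for o,d in rs)
def onz(r,z): return r[0]+r[1]*(z-r[0][2])/r[1][2]
def proj(c,p):
    P=np.array(c["pose"]);q=P[:3,:3].T@(np.asarray(p)-P[:3,3]);return c["cx"]+c["fx"]*q[0]/-q[2],c["cy"]-c["fy"]*q[1]/-q[2]
def down(a):  # tool down, closing line (tool y) at world yaw a
    y=np.array([np.cos(a),np.sin(a),0]);z=np.array([0,0,-1.]);return R.from_matrix(np.c_[np.cross(y,z),y,z]).as_rotvec()
E
python3 - <<'E'
from h import *
t,s=arm.get_calibration("top"),arm.get_calibration("scene")
T=lambda u,v:ray(t,145+u/5,145+v/5);S=lambda u,v:ray(s,150+u/5,190+v/5)
for n,a,b in[("shaft end",(308,170),(383,52)),("key",(213,352),(455,238)),("corner -x-y",(443,480),(710,390)),("corner +x+y",(65,55),(35,410)),("plate+x",(512,85),(442,118)),("plate-x",(507,322),(630,187)),("posttop",(165,400),(460,268))]:
    p,e=tri([T(*a),S(*b)]);print(n,p.round(4),round(e,4))
print("lip +-x", onz(T(553,120),.0555),onz(T(548,287),.0555))
print("screw?",onz(T(275,222),.06))
print([ (n,onz(T(*q),.01).round(4)) for n,q in dict(c1=(65,55),c2=(40,465),c3=(443,480),c4=(460,68)).items()])
o=arm.sense();cw=np.array(arm.get_calibration("wrist")["pose"]);print(cw.round(3),arm.get_calibration("wrist")["fx"])
Rt=R.from_rotvec(o["orientation"]).as_matrix();print("cam in tool",(Rt.T@(cw[:3,3]-o["ee_pos"])).round(4),(Rt.T@cw[:3,:3]).round(3))
E
```

```text
shaft end [0.62   0.0923 0.1236] 0.0005
key [0.5509 0.1312 0.0894] 0.0011
corner -x-y [0.5052 0.0469 0.0054] 0.0008
corner +x+y [0.6856 0.2136 0.0073] 0.0024
plate+x [0.6684 0.0178 0.0542] 0.0003
plate-x [0.5687 0.0177 0.0559] 0.0003
posttop [0.5315 0.1487 0.0929] 0.001
lip +-x [6.53942047e-01 5.97214259e-04 5.55000000e-02] [0.58386    0.00126864 0.0555    ]
screw? [0.60814924 0.1137641  0.06      ]
[('c1', array([0.6867, 0.2148, 0.01  ])), ('c2', array([0.5082, 0.2184, 0.01  ])), ('c3', array([0.5044, 0.0461, 0.01  ])), ('c4', array([0.6848, 0.0431, 0.01  ]))]
[[ 0.331 -0.908 -0.256  0.14 ]
 [ 0.944  0.318  0.093  0.639]
 [-0.003 -0.272  0.962  0.384]
 [ 0.     0.     0.     1.   ]] 305.67196563684286
cam in tool [ 0.0793 -0.     -0.1792] [[-0.     0.962  0.272]
 [ 1.    -0.     0.001]
 [ 0.001  0.272 -0.962]]
```

Triangulation agrees with the text: the case top is z=0, jig yaw is about -1.1°, the key tip is at (0.551,0.131,0.089), the shaft end is at z≈0.124, and the drawer is about 38 mm open. The hopper stands close to the arm's path, so I'll identify the arm's kinematics from the free IK calls. That lets me check link clearance.

```bash
cat > fit.py <<'E'
from h import *
from scipy.optimize import least_squares
import json,itertools
s=arm.sense();q0=s["joint_positions"];p0=s["ee_pos"];R0=R.from_rotvec(s["orientation"])
rng=np.random.default_rng(0);Q=[];P=[];O=[]
while len(Q)<60:
    p=np.array([rng.uniform(.2,.7),rng.uniform(-.1,.6),rng.uniform(.1,.45)])
    o=(R.from_rotvec(rng.normal(0,.25,3))*R.from_rotvec(down(rng.uniform(-1,2.5)))).as_rotvec()
    q=arm.ik(p,o)
    if q is not None:Q.append(q);P.append(p);O.append(o)
Q,P=np.array(Q),np.array(P);O=R.from_rotvec(O);N=len(Q)
def chain(x,Q,n=7):
    W=x[:21].reshape(7,3);C=x[21:].reshape(7,3)
    Rr=R.identity(len(Q));t=np.zeros((len(Q),3))
    for i in range(n):
        r=R.from_rotvec((Q[:,i]-q0[i])[:,None]*W[i]/np.linalg.norm(W[i]))
        t=t+Rr.apply(C[i]-r.apply(C[i]));Rr=Rr*r
    return Rr,t
def res(x):
    Rr,t=chain(x,Q);e=(Rr.apply(p0)+t-P);w=(O.inv()*(Rr*R0)).as_rotvec()
    return np.r_[e.ravel(),.3*w.ravel(),1e-4*(x-x0)]
a=np.arctan2(p0[1],p0[0]);r=np.array([np.cos(a),np.sin(a),0]);t=np.array([-r[1],r[0],0]);z=np.array([0,0,1.])
best=None
u=np.sin(q0[1])*r+np.cos(q0[1])*z
el=.36*z+.4*u;wr=p0+.25*z;f=(wr-el)/np.linalg.norm(wr-el)
for sg in itertools.product([1,-1],repeat=6):
    s1,s3,s5,s7,s4,s6=sg
    W=np.array([s1*z,t,s3*u,s4*t,s5*f,s6*t,s7*z]);C=np.array([0*z,.36*z,.36*z,el,el,wr,p0])
    x0=np.r_[W.ravel(),C.ravel()]
    o=least_squares(res,x0,max_nfev=12)
    if best is None or o.cost<best.cost:best=o;b0=x0
x0=b0;o=least_squares(res,best.x,max_nfev=200);e=res(o.x)
print("rms mm",1e3*np.sqrt(np.mean(e[:3*N]**2)),"max",1e3*abs(e[:3*N]).max())
W=o.x[:21].reshape(7,3);W/=np.linalg.norm(W,axis=1)[:,None];C=o.x[21:].reshape(7,3)
np.savez("kin.npz",x=np.r_[W.ravel(),C.ravel()],q0=q0,p0=p0)
print(W.round(3));print(C.round(3))
E
time timeout 400 python3 fit.py
```

```text
rms mm 1.6335672916043113e-07 max 6.401205121520093e-07
[[-0.    -0.    -1.   ]
 [-0.964  0.268  0.   ]
 [-0.158 -0.567 -0.808]
 [-0.954  0.297 -0.023]
 [-0.261 -0.797  0.545]
 [-0.95   0.312  0.   ]
 [ 0.001  0.002  1.   ]]
[[-0.     0.    -0.   ]
 [ 0.    -0.     0.336]
 [ 0.014  0.008  0.352]
 [ 0.103  0.313  0.788]
 [ 0.109  0.292  0.8  ]
 [ 0.215  0.614  0.58 ]
 [ 0.215  0.613  0.205]]
real	0m32.406s
user	2m4.541s
sys	0m0.228s
```

The fit is exact, and the elbow rides at z≈0.7-0.8. Next I'll check hopper clearance, then go above the shaft for a close wrist view.

```bash
cat >> h.py <<'E'
_k=np.load("kin.npz")
def links(q):
    W=_k["x"][:21].reshape(7,3);C=_k["x"][21:].reshape(7,3);Rr=R.identity();t=np.zeros(3);out=[]
    for i in range(7):
        out.append(Rr.apply(C[i])+t);r=R.from_rotvec((q[i]-_k["q0"][i])*W[i]);t=t+Rr.apply(C[i]-r.apply(C[i]));Rr=Rr*r
    return np.array([out[1],out[3],out[5],Rr.apply(_k["p0"])+t])
def clear(q): # min distance of link lines to hopper box
    L=links(q);S=np.concatenate([np.linspace(L[i],L[i+1],30) for i in range(3)])
    lo,hi=np.array([.27,-.07,0]),np.array([.41,.07,.44])
    return np.linalg.norm(S-np.clip(S,lo,hi),axis=1).min()
def path(qa,qb): return min(clear(qa+(qb-qa)*s) for s in np.linspace(0,1,25))
def go(p,yaw):
    q=arm.ik(p,down(yaw));c=path(arm.sense()["joint_positions"],q)
    print("q",np.round(q,2),"clear",round(c,3));assert c>.12
    arm.move_joints(q)
def snap(n):
    c=arm.get_calibration("wrist");im=arm.read_camera("wrist")[:,:,::-1];cv2.imwrite(f"pics/{n}.png",im);np.savez(f"pics/{n}.npz",**c);return im,c
E
python3 - <<'E'
from h import *
for y in(np.pi/2,-np.pi/2):
  for p in[(.62,.1,.3),(.62,.1,.17),(.62,-.02,.045)]:
    q=arm.ik(p,down(y));print(y,p,None if q is None else (q.round(2),links(q).round(2).tolist(),clear(q)))
go((.62,.1,.3),np.pi/2)
arm.movel((.62,.1,.165),vel=.2)
im,c=snap("w1");print(arm.sense()["time_s"])
E
```

```text
1.5707963267948966 (0.62, 0.1, 0.3) (array([-0.27,  0.52,  0.11,  1.46, -0.06,  1.17,  1.42]), [[-0.0, -0.0, 0.34], [0.27, 0.06, 0.82], [0.62, 0.1, 0.68], [0.62, 0.1, 0.3]], np.float64(0.1860912403157317))
1.5707963267948966 (0.62, 0.1, 0.17) (array([-0.21,  0.63,  0.02,  1.62, -0.01,  0.89,  1.38]), [[-0.0, -0.0, 0.34], [0.33, 0.05, 0.79], [0.62, 0.1, 0.55], [0.62, 0.1, 0.17]], np.float64(0.1578177490281665))
1.5707963267948966 (0.62, -0.02, 0.045) (array([ 0.04,  0.79, -0.09,  1.73,  0.11,  0.63,  1.46]), [[-0.0, -0.0, 0.34], [0.4, -0.03, 0.73], [0.62, -0.02, 0.42], [0.62, -0.02, 0.04]], np.float64(0.11702152294179285))
-1.5707963267948966 (0.62, 0.1, 0.3) (array([-0.66,  0.63,  0.83,  1.47, -0.47,  1.25, -1.35]), [[-0.0, -0.0, 0.34], [0.27, 0.19, 0.79], [0.62, 0.1, 0.68], [0.62, 0.1, 0.3]], np.float64(0.18072234693723824))
-1.5707963267948966 (0.62, 0.1, 0.17) (array([-0.63,  0.75,  0.76,  1.63, -0.59,  1.  , -1.25]), [[-0.0, -0.0, 0.34], [0.31, 0.21, 0.75], [0.62, 0.1, 0.55], [0.62, 0.1, 0.17]], np.float64(0.15387100724353955))
-1.5707963267948966 (0.62, -0.02, 0.045) (array([-0.39,  0.9 ,  0.66,  1.74, -0.76,  0.78, -0.92]), [[-0.0, -0.0, 0.34], [0.41, 0.15, 0.69], [0.62, -0.02, 0.42], [0.62, -0.02, 0.04]], np.float64(0.09824395246821631))
q [-0.27  0.52  0.11  1.46 -0.06  1.17  1.42] clear 0.186
3.325
```

View pics/w1.png

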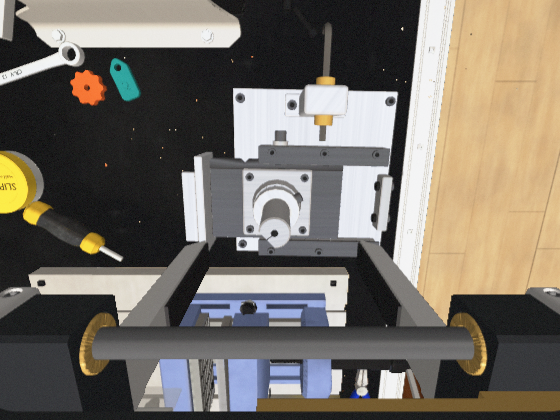

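In the wrist view (up is -x, right is +y) the shaft end is at about (274,232), the key tip at (323,140), the lip's outer edge at column 184, and the collar round (276,200). I'll enlarge the shaft and collar.

```bash
python3 - <<'E'
import cv2
im=cv2.imread("pics/w1.png")[170:260,230:330]
cv2.imwrite("pics/w1c.png",cv2.resize(im,None,fx=6.5,fy=6.5,interpolation=cv2.INTER_CUBIC))
E
```

```text
(no output)
```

View pics/w1c.png

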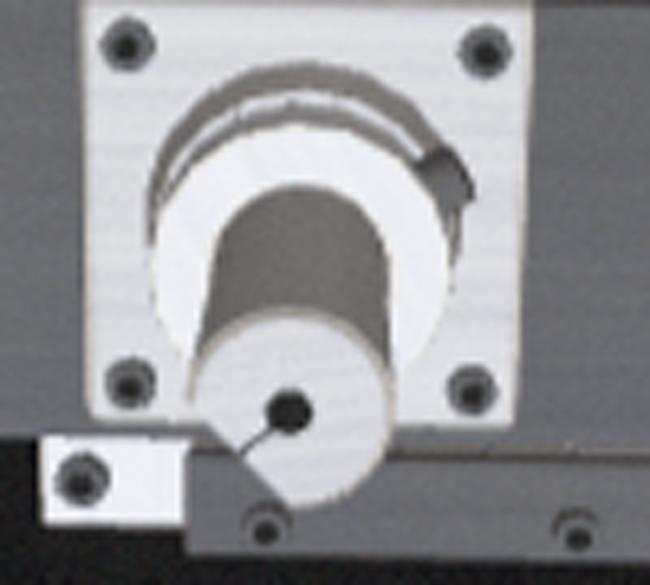

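The flat's edges are at crop (195,405) and (292,508), and the scribe runs (288,410) to (242,455), so the flat faces roughly world -45°. The screw is at crop (450,180), roughly toward (-x,+y). I'll compute the angles, grip the shaft on its round sides, draw the drawer home with it, then turn only joint 7, whose axis is the tool axis.

```bash
python3 - <<'E'
from h import *
c=dict(np.load("pics/w1.npz"));t=arm.get_calibration("top")
W=lambda u,v:ray(c,230+u/6.5-.42,170+v/6.5-.42)
dg=lambda v:np.degrees(np.arctan2(v[1],v[0]))
cen=onz(W(288,410),.125);e=onz(W(242,455),.125);a,b=onz(W(197,407),.125),onz(W(292,508),.125)
d=b-a;print("shaft",cen,"scribe",dg(e-cen),"flat normal",dg([d[1],-d[0]]),dg([-d[1],d[0]]),"width",np.linalg.norm(d))
print("two-view shaft end",tri([W(288,410),ray(t,145+308/5,145+170/5),ray(arm.get_calibration("scene"),150+383/5,190+52/5)]))
for p in [(450,180),(442,160),(468,195)]:
    s=onz(W(*p),.060);print("screw",s,dg(s-cen),np.linalg.norm((s-cen)[:2]))
key=onz(ray(c,322.5,141),.086);print("key",key,"two view",tri([ray(c,322.5,141),ray(t,187.6,215.4)]))
b=lambda u,v:onz(ray(c,u,v),.01)
print("corners",b(234,88),b(397,92),dg(b(397,92)-b(234,88))-90)
print("lip",onz(ray(c,184,172),.0555),onz(ray(c,184.5,240),.0555))
E
```

```text
shaft [0.62104831 0.09333163 0.125     ] scribe -44.15494857654221 flat normal -49.08267696616676 130.91732303383324 width 0.016889320386184632
two-view shaft end (array([0.62043209, 0.09261097, 0.12380553]), np.float64(0.0012062757574299804))
screw [0.60870163 0.11545269 0.06      ] 119.16771062808853 0.025333413782354205
screw [0.60568735 0.11423458 0.06      ] 126.31107870337969 0.02594016769252976
screw [0.61097322 0.11814115 0.06      ] 112.10196049108805 0.026777221949168775
key [0.55477007 0.13295029 0.086     ] two view (array([0.5550752 , 0.1367023 , 0.06041452]), np.float64(0.0011513933293184396))
corners [0.50583976 0.05021083 0.01      ] [0.50968166 0.21723358 0.01      ] -1.3176996133818335
lip [0.58512828 0.00623721 0.0555    ] [0.65417936 0.00065755 0.0555    ]
```

```bash
python3 - <<'E'
from h import *
y=np.radians(44)
go((.6205,.0928,.165),y)
arm.movel((.6205,.0928,.088),vel=.12)
f0=arm.sense()["contact_force"]
arm.gripper_close(effort=30)
s=arm.sense();print("gap mm",s["finger_gap"]*94,s["grasp_force"],s["contact_force"]-f0)
hit=arm.movel((.6213,.1375,.088),vel=.05,force_limit=14)
s=arm.sense();print(hit,s["ee_pos"],s["contact_force"]-f0,s["time_s"])
arm.dwell(.3);s=arm.sense();print(s["ee_pos"],s["contact_force"]-f0)
im,c=snap("w2")
E
```

```text
q [-0.39  0.66  0.32  1.63 -0.25  0.89  0.8 ] clear 0.157
gap mm 24.518506332977726 30.000622258016847 [ 3.8515633   4.18202769 -2.54166914]
True [0.62163876 0.09615476 0.08796864] [-1.13125604  3.63790593  3.70511397] 6.2167
[0.62161026 0.0967443  0.08792376] [-0.32359251  2.78110389  5.06097137]
```

```bash
python3 - <<'E'
from h import *
def st(m):
    s=arm.sense();print(m,s["ee_pos"].round(4),s["contact_force"].round(1),round(s["finger_gap"]*94,1),round(s["time_s"],1))
for yy in(.105,.118,.126):
    h=arm.movel((.6205+(yy-.0928)*.02,yy,.088),vel=.04,force_limit=30);st(h)
for yy in(.129,.131,.133,.135):
    h=arm.movel((.6205+(yy-.0928)*.02,yy,.088),vel=.03,force_limit=30);arm.dwell(.1);st(h)
    if abs(arm.sense()["contact_force"][1])>16:break
E
```

```text
False [0.6217 0.1004 0.088 ] [ 1.3 -5.7 -0.7] 24.6 7.0
False [0.6219 0.1122 0.088 ] [ 2.8 -7.1  0.4] 24.5 7.4
False [0.6221 0.1202 0.088 ] [ 2.1 -7.7  1.5] 24.4 7.8
False [0.6221 0.1238 0.088 ] [ 1.8 -6.9  0.7] 24.7 8.1
False [0.6222 0.1252 0.088 ] [ 1.7 -6.5 -0.7] 24.5 8.5
False [0.6222 0.1314 0.088 ] [ 4.1 -4.1 -0.9] 24.2 8.8
False [0.6223 0.1314 0.088 ] [ 4.2 -7.3 -0.4] 24.6 9.2
```

The drawer jumped into its notch at y≈0.131 and did not move with further push, so it is home against the stop. Next I'll unload the arm and turn the shaft with joint 7.

```bash
python3 - <<'E'
from h import *
def st(m):
    s=arm.sense();print(m,s["ee_pos"].round(4),s["contact_force"].round(1),s["torque"].round(2),round(s["finger_gap"]*94,1),s["joint_positions"][6].round(3),round(s["time_s"],1))
arm.gripper_close(effort=40)
arm.movel((.6222,.1315,.088),vel=.03);st("home")
q=arm.ik(arm.sense()["ee_pos"],down(np.radians(44)));print(np.abs(q-arm.sense()["joint_positions"]).max())
for k in range(3):
    q=q.copy();q[6]-=np.radians(45);arm.move_joints(q);st(k)
arm.dwell(.4);st("end")
snap("w3")
E
python3 - <<'E'
import cv2
im=cv2.imread("pics/w3.png");print(im.shape)
cv2.imwrite("pics/w3c.png",im)
E
```

```text
home [0.6223 0.1314 0.088 ] [ 2.6 -1.9 -0.1] [-0.39 -0.58 -0.09] 24.5 0.765 9.7
0.008516706568145405
0 [0.6222 0.1314 0.088 ] [ 3.  -0.7  0.3] [-0.55 -0.36 -0.04] 24.4 -0.01 10.4
1 [0.6221 0.1314 0.088 ] [ 1.4 -0.8  0.4] [-0.41 -0.21 -0.04] 24.4 -0.795 11.2
2 [0.6222 0.1315 0.088 ] [ 1.2 -1.5  0.1] [-0.2  -0.11 -0.08] 24.4 -1.581 12.0
end [0.6221 0.1315 0.088 ] [ 1.  -1.4  0.7] [-0.15 -0.06 -0.  ] 24.0 -1.582 12.4
(420, 560, 3)
```

View pics/w3c.png

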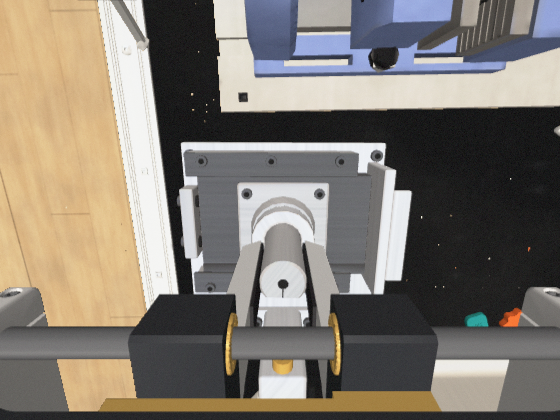

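The shaft end is at (283,283) with the scribe running straight down, i.e. toward the post, and the shaft is now in line with the key, so the drawer is home. I'll release, rise, turn to face the screw and measure again.

```bash
python3 - <<'E'
from h import *
arm.ungrasp()
arm.movel((.622,.1315,.165),vel=.15)
q=arm.sense()["joint_positions"];q=q.copy();q[6]+=np.radians(120);print(q.round(2));arm.move_joints(q)
s=arm.sense();y=R.from_rotvec(s["orientation"]).as_matrix()[:,1];print(s["ee_pos"],np.degrees(np.arctan2(y[1],y[0])),s["time_s"])
im,c=snap("w4")
u,v=proj(c,(.622,.1315,.09));print(u,v);u,v=int(u),int(v)
np.save("pics/w4o.npy",[u-50,v-45])
cv2.imwrite("pics/w4c.png",cv2.resize(im[v-45:v+45,u-50:u+50],None,fx=6.5,fy=6.5,interpolation=cv2.INTER_CUBIC))
E
```

```text
[-0.45  0.67  0.33  1.61 -0.26  0.9   0.48]
[0.62122313 0.13149491 0.16410399] 28.976911888702755 16.0667
283.8448400302373 219.46378818579709
```

View pics/w4c.png

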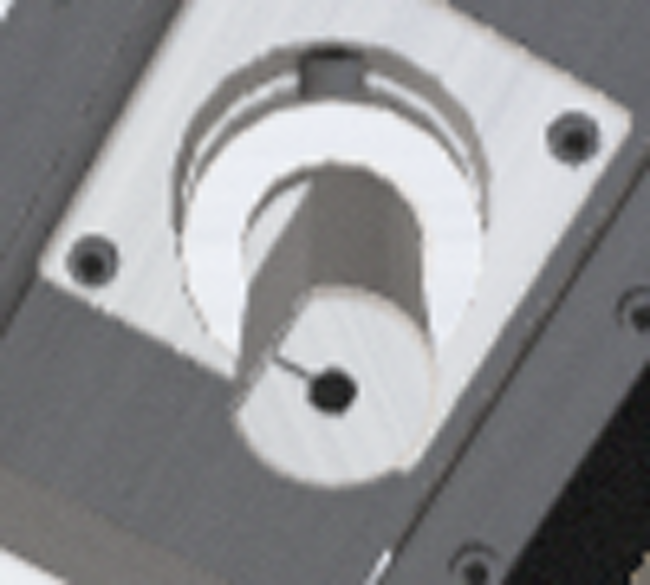

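The screw is at crop (332,78), straight up the view. The flat's edges are at (237,415) and (308,292), with the scribe from (332,390) to (275,358). I'll compute the angles and then take the collar.

```bash
python3 - <<'E'
from h import *
c=dict(np.load("pics/w4.npz"));o=np.load("pics/w4o.npy");t=arm.get_calibration("top")
W=lambda u,v:ray(c,o[0]+u/6.5-.42,o[1]+v/6.5-.42);dg=lambda v:np.degrees(np.arctan2(v[1],v[0]))%360
cen=onz(W(332,390),.125);e=onz(W(275,358),.125);d=onz(W(308,292),.125)-onz(W(237,415),.125)
print("shaft",cen,"scribe",dg(e-cen),"flat normal",dg([-d[1],d[0]]))
s=onz(W(332,78),.058);print("screw",s,dg(s-cen),np.linalg.norm((s-cen)[:2]))
l,r,fr=[onz(W(*p),.066) for p in((185,255),(480,255),(335,103))];print("collar diam",np.linalg.norm(l-r),(l+r)/2, "front",fr,np.linalg.norm((fr-cen)[:2]))
im=cv2.imread("pics/w4.png");k=proj(c,(.553,.131,.086));print(k)
cc=dict(np.load("pics/w3.npz"));a=onz(ray(cc,283,283.5),.125);b=onz(ray(cc,283,297),.125);print("w3",a,dg(b-a))
E
```

```text
shaft [0.62196046 0.13122685 0.125     ] scribe 178.22369544943436 flat normal 179.99438061048923
screw [0.61041463 0.15206119 0.058     ] 118.99403664088496 0.023819655445688245
collar diam 0.04287057979547963 [0.62238157 0.1306198  0.066     ] front [0.61177742 0.15048186 0.066     ] 0.02178187462720979
(np.float64(212.7422182841864), np.float64(181.055744948499))
w3 [0.62220885 0.13098213 0.125     ] 179.02416416494063
```

The flat is at about 179°, which is square to the key. The screw is at 119°, so I'll grip the collar at yaw 29°, turn it +60° and lift it 28 mm.

```bash
python3 - <<'E'
from h import *
def st(m):
    s=arm.sense();print(m,s["ee_pos"].round(4),s["contact_force"].round(1),s["torque"].round(2),round(s["finger_gap"]*94,1),s["grasp_force"].round(1),round(s["time_s"],1))
h=arm.movel((.622,.131,.07),ori=down(np.radians(29)),vel=.12);st("a")
h=arm.movel((.622,.131,.0535),vel=.06,force_limit=12);arm.dwell(.1);st(h)
arm.gripper_close(effort=25);st("closed")
q=arm.sense()["joint_positions"].copy()
q=arm.ik((.622,.131,.0535),down(np.radians(29)))
for k in range(2):
    q=q.copy();q[6]+=np.radians(30);arm.move_joints(q);st(k)
arm.dwell(.2);z=arm.sense()["ee_pos"][2]
h=arm.movel((.622,.131,.0535+.028),ori=down(np.radians(89)),vel=.04,force_limit=25);arm.dwell(.3);st(h);print("rise",arm.sense()["ee_pos"][2]-z)
im,c=snap("w5");cv2.imwrite("pics/s5.png",arm.read_camera("scene")[:,:,::-1])
u,v=map(int,proj(c,(.61,.1315,.09)))
a=cv2.resize(im[v-45:v+45,u-55:u+55],(660,540),interpolation=cv2.INTER_CUBIC);cv2.imwrite("pics/w5c.png",a);print(u-55,v-45)
E
```

```text
Traceback (most recent call last):
AttributeError: 'float' object has no attribute 'round'
```

```bash
python3 - <<'E'
from h import *
def st(m):
    s=arm.sense();print(m,s["ee_pos"].round(4),s["contact_force"].round(1),s["torque"].round(2),round(s["finger_gap"]*94,1),round(s["grasp_force"],1),round(s["time_s"],1))
st("a")
h=arm.movel((.622,.131,.0535),vel=.06,force_limit=12);arm.dwell(.1);st(h)
assert not h
arm.gripper_close(effort=25);st("closed")
q=arm.ik((.622,.131,.0535),down(np.radians(29)))
for k in range(2):
    q=q.copy();q[6]+=np.radians(30);arm.move_joints(q);st(k)
arm.dwell(.2);z=arm.sense()["ee_pos"][2]
h=arm.movel((.622,.131,.0535+.028),ori=down(np.radians(89)),vel=.04,force_limit=25);arm.dwell(.3);st(h);print("rise",arm.sense()["ee_pos"][2]-z)
im,c=snap("w5");cv2.imwrite("pics/s5.png",arm.read_camera("scene")[:,:,::-1])
u,v=map(int,proj(c,(.61,.1315,.09)))
a=cv2.resize(im[v-45:v+45,u-55:u+55],(660,540),interpolation=cv2.INTER_CUBIC);cv2.imwrite("pics/w5c.png",a);print(u-55,v-45)
E
```

```text
a [0.6227 0.131  0.0707] [ 0.3 -0.   0. ] [-0.04  0.02 -0.03] 94.3 0.0 17.1
False [0.6221 0.131  0.0535] [0.7 0.8 0.4] [-0.03  0.01 -0.02] 93.9 0.0 17.6
closed [0.6223 0.1312 0.0535] [ 0.7  0.6 -0.7] [-0.01 -0.16 -0.02] 44.2 25.0 18.4
0 [0.6225 0.1313 0.0536] [ 3.   0.5 -2. ] [ 0.14 -0.47  0.05] 44.5 25.0 19.0
1 [0.6225 0.1314 0.0536] [ 2.4  1.8 -1.6] [ 0.44 -0.62  0.03] 44.2 25.0 19.5
False [0.6224 0.1314 0.0815] [ 5.4  4.2 -2.1] [ 0.86 -1.11  0.04] 44.4 25.0 20.9
rise 0.02781811490767709
227 195
```

View pics/w5c.png

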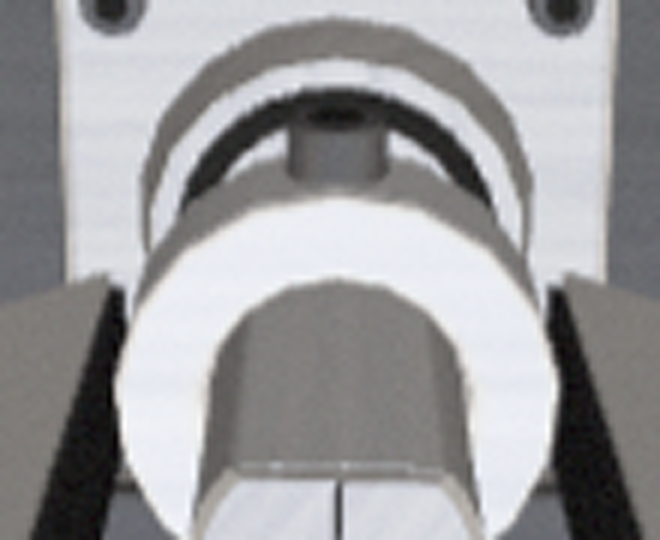

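The screw at crop (335,120) points straight up the view and the scribe (338,500) straight at it, so screw and flat are aligned with the key. I'll check height and direction in numbers, then hand in.

```bash
python3 - <<'E'
from h import *
c=dict(np.load("pics/w5.npz"));W=lambda u,v:ray(c,227+u/6-.42,195+v/6-.42)
o,d=W(335,118);k=(.622-.0275-o[0])/d[0];tip=o+d*k;print("screw tip",tip, "angle off deg",np.degrees(np.arctan2(tip[1]-.1313,.0275)))
l,r=[onz(W(*p),.094) for p in((115,390),(558,390))];print("collar diam if top at .094",np.linalg.norm(l-r))
cen=onz(W(338,530),.125);print("shaft line y",cen)
s=arm.sense();print(s["ee_pos"],s["grasp_force"],abs(s["dq"]).max(),s["time_s"])
if abs(tip[2]-.086)<.003: print(arm.close_job())
E
```

```text
screw tip [0.5945     0.13143081 0.0861939 ] angle off deg 0.2725471605531965
collar diam if top at .094 0.0437912035374682
shaft line y [0.61839907 0.13129493 0.125     ]
[0.62243947 0.13136945 0.0815032 ] 24.999475479125977 0.0019081799879269593 20.9833
the job is handed in; nothing more can be done
None
```

I handed the job in at about 21 s: the drawer is home, the flat faces the key to about 1°, and the fingers hold the collar at 25 N with its screw within 1° of the key and level at 86 mm; the loose things weren't touched, and no verdict came back.

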